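# Clear the inspection plate and hang up its status tags

### The job

Clear the white inspection plate: holding the scraper block, wipe every orange chip off it into the blue catch tray at its end, pressing only lightly on the plate and never touching the sharp chips with the gripper, then stand the scraper back in the middle of its yellow pad. Once that is done, hang up the two status tags from the stand, the green one first, then the yellow one: hook the tag over the blue loading section of the rail and slide it along the rail, still hooked, until it hangs centred on the painted band of its own colour, and let go of it there. Leave everything else on the bench where it is.

Things in the scene. Friction and masses are not known exactly. Their poses are not given: they have to be found in the camera images.
- plate: White inspection plate, fixed block 196 (x) x 260 (y) mm, flat top at 45 mm; an aluminium lip 8 wide, 10 high runs along each long side (180 mm clear between). No lips at the y ends. A blue open catch tray adjoins its -y end (y = -130 mm): inside y -130 to -230, 188 wide, floor at 5 mm, walls to 40 mm. Origin: centre of the white block, at table height.
- scraper: Scraper block, 250 g: wooden handle 80 (x) x 26 (y) mm with a red stripe, 16 to 52 mm above the underside, on a black rubber foot 90 x 50 x 16 mm high. The foot is sprung: gives up to 8 mm upwards (2 N at first, 6 N fully in), then rigid. Grip across the 26 mm, wipe along its y. Origin: centre of the foot's underside (not pressed in).
- pad: Yellow fixed pad 130 x 110 x 4 mm, the scraper's home. Origin: centre of its underside, on the table. It may change sides with the tag stand.
- tag_green: Green hanging tag, 80 g: inverted-U hook, gap 16 mm (x), 30 long (y). Steel leg 26 mm down at x = -10; longer leg at x = +10 with a panel 50 wide x 60 high x 4, ending 94 mm below the origin. Grip block on top 12 (x) x 34 (y) mm, 4 to 38 mm above the origin. Origin: underside of the hook's crossbar, where a bar's top touches; y along the bar.
- tag_yellow: Yellow hanging tag, 80 g: inverted-U hook, gap 16 mm (x), 30 long (y). Steel leg 26 mm down at x = -10; longer leg at x = +10 with a panel 50 wide x 60 high x 4, ending 94 mm below the origin. Grip block on top 12 (x) x 34 (y) mm, 4 to 38 mm above the origin. Origin: underside of the hook's crossbar, where a bar's top touches; y along the bar.
- stand: Grey fixed stand on which both tags hang side by side at the start: base 100 x 170 x 10 mm, two posts 12 mm square at y = +-74 mm, 138 mm high, and between them a bar 10 mm thick along its y, axis at 130 mm. Origin: centre of its underside.
- rail: Fixed status rail: bar 10 mm thick along its y, axis 150 mm above the table, 400 mm long (y -200 to +200), between posts 16 mm square, 158 mm high, at y = +-205. The bar is blue from y = +55 to +185 mm: the loading section; the rest is bare steel. Origin: below the bar's middle, at table height.
- mark_green: Green painted band, 24 mm long, round the bare steel part of the rail's bar, the one farther from the loading section; hooks slide over it freely. Origin: on the bar's axis, at the band's middle; y along the bar.
- mark_yellow: Yellow painted band, 24 mm long, round the bare steel part of the rail's bar, between the loading section and the green band; hooks slide over it freely. Origin: on the bar's axis, at the band's middle; y along the bar.
- chip0: Orange chip of broken cover plate, 26 x 20 x 8 mm thick, 12 g. Origin: centre of its underside as it lies flat at the start. May be absent.
- chip1: Orange chip of broken cover plate, 22 x 22 x 8 mm thick, 12 g. Origin: centre of its underside as it lies flat at the start. May be absent.
- chip2: Orange chip of broken cover plate, 28 x 16 x 8 mm thick, 12 g. Origin: centre of its underside as it lies flat at the start. May be absent.
- chip3: Orange chip of broken cover plate, 24 x 18 x 8 mm thick, 12 g. Origin: centre of its underside as it lies flat at the start. May be absent.
- chip4: Orange chip of broken cover plate, 20 x 20 x 8 mm thick, 12 g. Origin: centre of its underside as it lies flat at the start. May be absent.
- chip5: Orange chip of broken cover plate, 26 x 16 x 8 mm thick, 12 g. Origin: centre of its underside as it lies flat at the start. May be absent.
- bottle: White squeeze bottle, 52 mm diameter, 158 mm high. Origin: centre of its underside. A bystander: leave alone.
- tape: Yellow roll of tape lying flat, 84 mm diameter, 22 mm high. Origin: centre of its underside. A bystander: leave alone.
- loupe: Black loupe, 40 mm diameter, 40 mm high. Origin: centre of its underside. A bystander: leave alone.
- pencil: Red pencil, 150 x 8 x 8 mm, along its x. Origin: centre of its underside. A bystander: leave alone.
- jar: Amber jar, 56 mm diameter, 75 mm high. Origin: centre of its underside. A bystander: leave alone.
- lens_case: Grey lens case, 70 x 100 x 14 mm. Origin: centre of its underside. A bystander: leave alone.

How it is judged:
By the outcome, as a careful person would: the job done as asked, in the order asked, and still so for the second after the job is handed in, with the robot touching nothing.
Of chip0, chip1, chip2, chip3, chip4, chip5 only 4 to 6 are there at a start; the rules pass over those that are not, and their reading is None.
At some moment in a run one of scraper, chip0, chip1, chip2, chip3, chip4, chip5 may be knocked a few centimetres aside while the robot is not near it.
It also fails if it takes over 208 s, if anything falls off the work surface, if the arm or the gripper's body presses on something with over 40 N, if the wrist force passes 120 N, or if a joint passes its speed limit or range.

### The arm

A 6-joint arm with a two-finger parallel gripper is mounted at the origin on the work surface. World frame = base frame: x ahead of the robot, y to its left, z up, the work surface at z = 0. Lengths are in m, angles in rad, forces in N, time in s.
With the tool pointing down it reaches from about 0.35 to 0.725 m from the base axis. Payload 6 kg.
Tool frame: the origin (TCP) lies midway between the tips of the shut fingers; the grasp point (between the pads) lies 19 mm behind it; z points along the fingers, y is the line along which they close (so a half turn about z gives the same grasp; the last joint's range is limited). The gripper opens to 85 mm and grips with 20 to 120 N. Pads are 22 mm wide; open, the fingers measure 114 mm over their backs; the gripper's body (76 mm by 85 mm) begins 54 mm behind the grasp point. The pads swing forward as they close: fully open they stand 13 mm farther back than shut.
Start: joints at [-0.894, 0.04, 0.085, 0, -1.615, -0.334], TCP at [0.202, -0.565, 0.231] pointing down, gripper open.
Joint ranges: [-2.56, 2.56], [-1.29, 2.01], [-1.08, 1.49], [-3.29, 1.98], [-2.81, -0.18], [-2.99, 2.99]. Speed limits (rad/s): [2.57, 2.57, 3.01, 3.14, 3.14, 3.14].

### API

Orientations are given as [roll, pitch, yaw] about the fixed x, y, z axes, in that order (R = Rz(yaw) Ry(pitch) Rx(roll)).
In Python, from bench import manip gives the robot as it stands. The module is installed in compiled form; this text tells all that it offers.
- The arm moves only by the shell command python3 -m crank 'ROWS' [FORCE]. ROWS is JSON, a list that holds one entry, the list of rows, each a list of 7 numbers: the shift along the world's x, y, z as a fraction of full scale, then the turn, a rotation vector about the world's x, y, z as a fraction of full scale, then the finger opening in mm, from 0 to 85.4. A call has 1 to 10 rows; each row shifts and turns the commanded pose from where the row before left it; what a row does not reach is not made up. Full scale, the value 1, is 0.04 m for a shift and 0.1 rad for a turn. A row lasts 1/8 s, in which the tool goes at most 62.5 mm and 10.7 degrees, less where a joint would pass 70% of its speed; a pose out of reach is approached as far as the arm can. A call with a number of a shift or a turn outside -1 to 1 is refused whole. A call with a gripper value outside its range is refused whole. The fingers move at their own pace and stop on an object; FORCE is the grip in N (left out, the last holds). Time passes only in rows, so rows that do not move let the fingers close. It gives the time, the measured TCP pose, the force, the opening and the grip force at its end, in the units of the state.
- manip.get_obs(): the state, without advancing time (a new reading comes with each control period).
- manip.camera(name): name is "scene" or "top" or "wrist"; returns the picture (400x640x3 uint8, red, green, blue); there is no depth.
- manip.calibration(name): a dict with "K" (3x3 intrinsics, pixels), "T" (4x4, takes a point from camera to world coordinates). Camera axes: x right, y up, looking along -z (the intrinsics and any distortion apply to the point x, -y, -z); pixel columns grow to the right and rows downward; lengths in m; the calibration is good to about 2 mm. A picture is of the moment at which its call begins: read the wrist's pose just before it. calibration takes no time and is no camera call; for the wrist camera it gives the pose at the moment of the call.
- manip.close_job(): hands the job in; it is judged then, once.
The state is a dict: "t": time; "qpos": joint angles; "joint_vel": joint speeds; "joint_torque": joint torques, N m; "tool_pos": TCP position; "orientation": TCP orientation; "ft_force": force on the tool from outside, world axes, zero at the start; "ft_torque": the same for the moment, N m; "gripper_width": finger opening in m; "grasp_force": force on a finger pad.
Only numpy, scipy, OpenCV 4.12 (cv2) and the standard library are available. Lean on these libraries where they do the work, as an engineer would, in place of code of your own. Each camera call takes 0.05 s, during which the arm holds its last target. There are 200 camera calls.

## Working session

There is one attempt and no reset: what is moved stays moved. The work goes in short steps, Python scripts to look and compute and a shell command to move; the robot and the scene stay as the last step left them, time stands still between calls to the robot, and variables do not carry over. Pictures are saved under pics/ and viewed, at most 14 in all, crops included, and the job is handed in when it is done.

```bash
mkdir -p pics; python3 - <<'E'
from bench import manip
import cv2,numpy as np
for n in("top","scene"):
    im=manip.camera(n); cv2.imwrite(f"pics/{n}0.png",im[:,:,::-1]); c=manip.calibration(n); print(n,np.round(c["K"],1).tolist(),np.round(c["T"],4).tolist(),[k for k in c])
o=manip.get_obs();print({k:np.round(v,3).tolist() for k,v in o.items()})
E
```

```text
top [[365.2, 0.0, 322.0], [0.0, 365.2, 202.7], [0.0, 0.0, 1.0]] [[0.0517, 0.9768, -0.2077, 0.3732], [-0.9987, 0.0504, -0.0114, -0.0213], [-0.0007, 0.208, 0.9781, 0.9139], [0.0, 0.0, 0.0, 1.0]] ['K', 'T']
scene [[424.8, 0.0, 324.9], [0.0, 424.8, 200.9], [0.0, 0.0, 1.0]] [[0.839, -0.374, 0.3953, 0.9645], [0.5441, 0.5903, -0.5963, -0.6512], [-0.0103, 0.7154, 0.6987, 0.8605], [0.0, 0.0, 0.0, 1.0]] ['K', 'T']
{'t': 0.1, 'qpos': [-0.894, 0.041, 0.084, -0.0, -1.616, -0.334], 'joint_vel': [-0.002, 0.0, 0.002, 0.002, -0.0, 0.0], 'joint_torque': [-0.006, -36.934, 34.828, 6.952, -0.005, -0.0], 'tool_pos': [0.202, -0.565, 0.23], 'orientation': [3.14, -0.0, -2.799], 'ft_force': [0.009, 0.234, 0.507], 'ft_torque': [0.001, 0.002, 0.019], 'grasp_force': 0.0, 'gripper_width': 0.085}
```

View pics/top0.png

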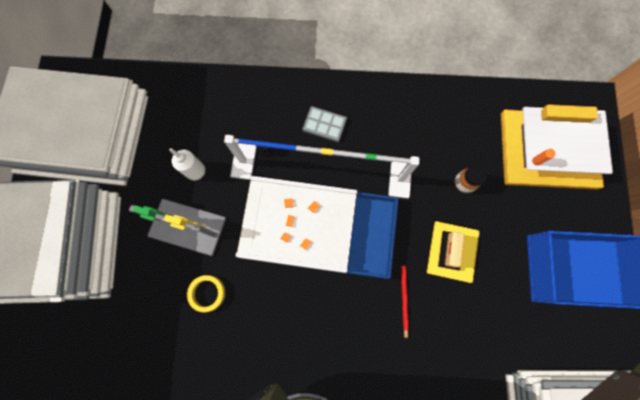

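View pics/scene0.png

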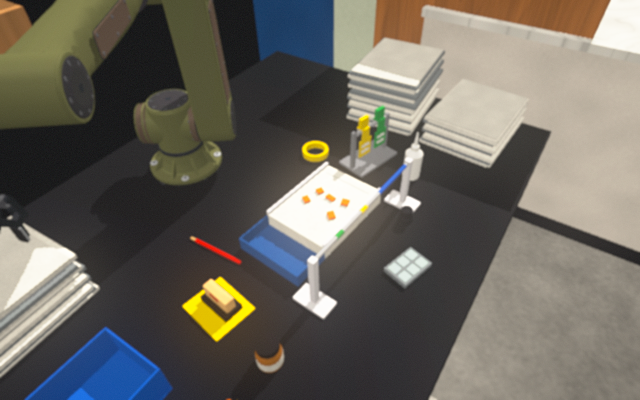

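The top view shows five chips on the plate at about (290,203)–(306,244), the scraper on its pad at (454,251), and the tags on the stand at (145,212) and (180,221). The rail runs from (236,142) to (415,163), with the yellow band at (326,151) and the green one at (371,156). The scene view shows the same layout.

```bash
cat > h.py <<'E'
from bench import manip
import cv2,numpy as np
def ray(c,uv):
    K,T=np.array(c["K"]),np.array(c["T"]); d=np.linalg.inv(K)@[uv[0],uv[1],1]
    d=T[:3,:3]@[d[0],-d[1],-d[2]]; return T[:3,3],d/np.linalg.norm(d)
def hit(c,uv,z):
    p,d=ray(c,uv); return p+d*(z-p[2])/d[2]
def tri(c1,u1,c2,u2):
    p,d=ray(c1,u1);q,e=ray(c2,u2)
    s=np.linalg.lstsq(np.c_[d,-e],q-p,rcond=None)[0]; a,b=p+s[0]*d,q+s[1]*e
    return (a+b)/2,np.linalg.norm(a-b)
H={"green":((50,90,50),(80,255,255)),"yellow":((22,130,110),(34,255,255)),"orange":((6,140,120),(17,255,255)),
"blue":((100,120,50),(125,255,255)),"white":((0,0,170),(179,60,255)),"red":((0,170,90),(5,255,255)),"wood":((10,50,90),(22,160,255))}
def blobs(im,col,amin=8,roi=None):
    m=cv2.inRange(cv2.cvtColor(im,cv2.COLOR_RGB2HSV),*H[col])
    if roi: k=np.zeros_like(m);k[roi[1]:roi[3],roi[0]:roi[2]]=255;m&=k
    out=[]
    for c in cv2.findContours(m,cv2.RETR_EXTERNAL,cv2.CHAIN_APPROX_NONE)[0]:
        z=np.zeros_like(m);cv2.drawContours(z,[c],-1,255,-1);z&=m;M=cv2.moments(z,True)
        if M["m00"]>=amin: out.append((M["m10"]/M["m00"],M["m01"]/M["m00"],M["m00"],cv2.minAreaRect(c)))
    return out
E
python3 - <<'E'
from h import *
for n,roi in(("top",(120,100,490,345)),("scene",(170,90,440,350))):
    im=cv2.cvtColor(cv2.imread(f"pics/{n}0.png"),cv2.COLOR_BGR2RGB);c=manip.calibration(n)
    for col in H:
        print(n,col)
        for b in blobs(im,col,8,roi): print("  ",np.round(b[:3],1),"box",np.round(b[3][0],1),np.round(b[3][1],1),round(b[3][2],1),"z0",np.round(hit(c,b[:2],0)[:2],3),"z45",np.round(hit(c,b[:2],.049)[:2],3),"z150",np.round(hit(c,b[:2],.15)[:2],3))
E
python3 - <<'E'
import cv2
a=cv2.imread('pics/top0.png')[120:290,120:490];cv2.imwrite('pics/topc.png',cv2.resize(a,None,fx=2.16,fy=2.16,interpolation=cv2.INTER_CUBIC))
E
```

```text
top green
   [146.1 211.9 289. ] box [148.1 212.9] [31.3 13.8] 14.0 z0 [0.52  0.435] z45 [0.512 0.411] z150 [0.496 0.36 ]
   [370.7 156.3  77. ] box [370.6 156.1] [10.   7.6] 9.5 z0 [ 0.698 -0.132] z45 [ 0.681 -0.126] z150 [ 0.645 -0.114]
top yellow
   [204.9 293.5 654. ] box [205.  293.5] [37. 36.] 90.0 z0 [0.327 0.262] z45 [0.33  0.247] z150 [0.335 0.216]
   [ 453.4  252.4 1730. ] box [453.1 251.6] [47.8 55.8] 8.9 z0 [ 0.458 -0.343] z45 [ 0.453 -0.326] z150 [ 0.444 -0.29 ]
   [177.7 221.  249. ] box [180.7 222.5] [34.2 11.8] 15.9 z0 [0.501 0.352] z45 [0.494 0.332] z150 [0.48  0.291]
   [326.5 151.   70. ] box [326.5 151. ] [ 6. 11.] 90.0 z0 [ 0.707 -0.015] z45 [ 0.689 -0.016] z150 [ 0.652 -0.016]
top orange
   [449.4 248.1  25. ] box [449.4 248. ] [ 2.1 10.3] 7.1 z0 [ 0.468 -0.334] z45 [ 0.463 -0.317] z150 [ 0.452 -0.282]
   [305.3 243.6  56. ] box [305.2 243.7] [6.1 8.6] 33.7 z0 [0.461 0.026] z45 [0.456 0.023] z150 [0.446 0.018]
   [285.2 237.1  50. ] box [285.3 237.3] [6.4 7.1] 45.0 z0 [0.474 0.077] z45 [0.469 0.072] z150 [0.458 0.061]
   [289.6 220.6  55. ] box [289.6 220.5] [5.
[... 9661 characters left out ...]
0.189] z150 [0.451 0.084]
   [365.4 148.4  83. ] box [365.  148.8] [10.3 20.8] 56.3 z0 [0.456 0.364] z45 [0.485 0.306] z150 [0.544 0.187]
   [359.5 131.7  13. ] box [359.3 131.8] [8.1 3. ] 60.3 z0 [0.392 0.436] z45 [0.425 0.374] z150 [0.492 0.247]
   [369.  121.8  13. ] box [368.7 122.1] [10.   1.8] 83.7 z0 [0.391 0.507] z45 [0.424 0.441] z150 [0.491 0.305]
   [358.2 120.4  15. ] box [358.  120.5] [ 2.2 13.4] 26.6 z0 [0.354 0.494] z45 [0.389 0.429] z150 [0.46  0.295]
   [190.3 117.4  94. ] box [190.5 117. ] [ 5. 20.] 0.0 z0 [-0.175  0.186] z45 [-0.11   0.139] z150 [0.024 0.04 ]
   [227.7  93.8  22. ] box [228.1  94.8] [10.2  2.5] 78.7 z0 [-0.172  0.384] z45 [-0.107  0.325] z150 [0.026 0.203]
```

View pics/topc.png

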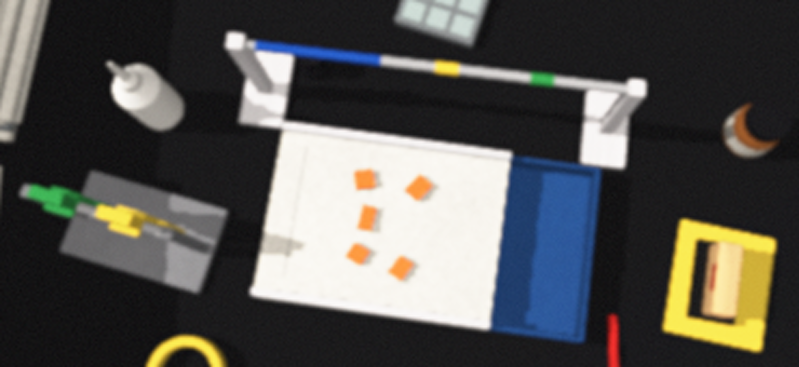

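The enlarged crop shows both tags on the stand and the scraper on its pad. The rail's yaw is about -0.07, and the two views agree on the bands to about 1 mm. I'll move over the scraper and look with the wrist camera.

```bash
python3 -m crank '[[[0.92,0.84,0,0,0,-0.63,85],[0.92,0.84,0,0,0,-0.63,85],[0.92,0.84,0,0,0,-0.63,85],[0.92,0.84,0,0,0,-0.63,85],[0.92,0.84,0,0,0,-0.63,85],[0.92,0.84,0,0,0,-0.63,85],[0.92,0.84,0,0,0,-0.63,85],[0,0,0,0,0,0,85],[0,0,0,0,0,0,85]]]'
python3 - <<'E'
from h import *
c=manip.calibration("top")
P=[hit(c,np.array(p)/2.16+120,.055 if i>1 else .055) for i,p in enumerate([(252,296),(490,328),(512,153),(283,123)])]
print(np.round(P,3).tolist())
c=manip.calibration("wrist");im=manip.camera("wrist");cv2.imwrite("pics/w1.png",im[:,:,::-1]);print(np.round(c["K"],1).tolist(),np.round(c["T"],3).tolist())
for col in("wood","red","yellow"):
    for b in blobs(im,col,60): print(col,np.round(b[:3],1),np.round(b[3][0],1),np.round(b[3][1],1),round(b[3][2],1))
E
```

```text
t: 1.23
tool_pos: [0.4591, -0.3298, 0.2309]
orientation: [3.141, -0.001, 3.044]
ft_force: [-0.1, -0.1, -0.2]
gripper_width: 0.0853
grasp_force: 0.0
[[0.416, 0.181, 0.055], [0.395, -0.077, 0.055], [0.589, -0.094, 0.055], [0.611, 0.165, 0.055]]
[[347.4, 0.0, 317.2], [0.0, 347.4, 202.7], [0.0, 0.0, 1.0]] [[0.097, -0.961, -0.26, 0.393], [0.995, 0.094, 0.024, -0.324], [0.002, -0.261, 0.965, 0.373], [0.0, 0.0, 0.0, 1.0]]
wood [292.3 325.6 176. ] [292.  328.5] [50.7 23.1] 7.0
wood [295.2 306.9  72. ] [292.8 308.5] [41.  11.1] 2.8
wood [ 314.3  180.8 2527. ] [314.3 181.1] [30.2 86.1] 1.9
red [ 416.6   60.7 1359. ] [416.8  61.8] [124.6  11.2] 86.2
yellow [206.8 343.  366. ] [205.8 347. ] [35.6 15.9] 77.9
yellow [ 301.6  167.6 8495. ] [305.  171.7] [108.3 121.2] 4.0
```

View pics/w1.png

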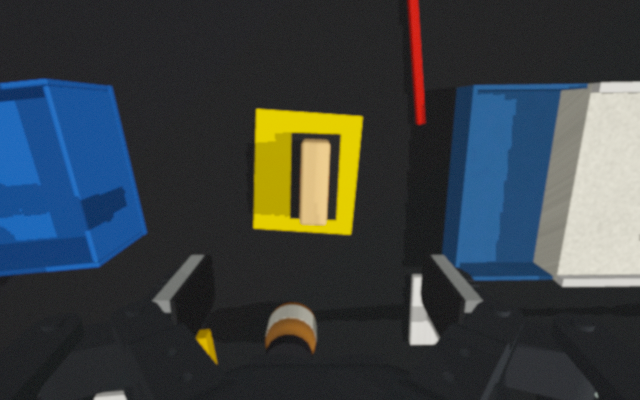

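The wrist view shows the handle at (314,181), tilted about 2°, on the yellow pad at about (305,172), with nothing beside it.

```bash
cat > m.py <<'E'
from h import *
import sys
c=manip.calibration("wrist");im=manip.camera("wrist");t=manip.calibration("top");it=manip.camera("top")
b=max(blobs(im,"wood",500),key=lambda b:b[2]); 
box=cv2.boxPoints(b[3]); W=np.array([hit(c,p,.055) for p in box]);print("handle box mean",np.round(W.mean(0),4))
e=sorted([(W[1]-W[0]),(W[2]-W[1])],key=np.linalg.norm);print("len",[round(np.linalg.norm(x),4) for x in e],"yaw",np.arctan2(e[1][1],e[1][0])%np.pi)
bt=[x for x in blobs(it,"wood",200,(400,200,500,300))]
if bt: print("tri",tri(c,b[3][0],t,bt[0][3][0]))
y=[x for x in blobs(im,"yellow",3000)]
if y:
    W=np.array([hit(c,p,.004) for p in cv2.boxPoints(y[0][3])]);print("pad",np.round(W.mean(0),4),np.round(W[1]-W[0],4).tolist(),np.round(W[2]-W[1],4).tolist())
E
python3 m.py
```

```text
handle box mean [ 0.4588 -0.3322  0.055 ]
len [np.float64(0.0274), np.float64(0.0819)] yaw 2.993981648116971
pad [ 0.4594 -0.3426  0.004 ] [-0.1287, 0.0279, 0.0] [0.018, 0.1097, 0.0]
```

```bash
python3 -m crank '[[[0,-0.06,-0.8,0,0,-0.5,85],[0,0,-0.8,0,0,0,85],[0,0,-0.6,0,0,0,85],[0,0,0,0,0,0,85],[0,0,0,0,0,0,85]]]'; cp m.py m2.py; cat >> m2.py <<'E'
tt=(454.1,249.8);print("tri top0",tri(c,b[3][0],t,tt)); cv2.imwrite("pics/w2.png",im[:,:,::-1])
c1=dict(c);print(np.round(c["T"][:3,3],3), b[3])
E
python3 m2.py
```

```text
t: 2.0
tool_pos: [0.4594, -0.3331, 0.1448]
orientation: [-3.141, 0.002, 2.993]
ft_force: [-0.6, -0.3, 0.5]
gripper_width: 0.0851
grasp_force: 0.0
handle box mean [ 0.4582 -0.3326  0.055 ]
len [np.float64(0.0266), np.float64(0.0827)] yaw 3.0187149074874053
tri (array([ 0.44837146, -0.32930126,  0.06691453]), np.float64(0.010427991248190117))
pad [ 0.4594 -0.3426  0.004 ] [-0.1285, 0.0295, 0.0] [0.018, 0.1089, 0.0]
tri top0 (array([ 0.4612733 , -0.33295277,  0.03536022]), np.float64(0.0008732710507378996))
[ 0.393 -0.323  0.287] ((317.43511962890625, 203.4684295654297), (114.93960571289062, 40.16972732543945), 89.3839340209961)
```

```bash
python3 -m crank '[[[0,0.01,-0.8,0,0,0.15,85],[0,0,-0.8,0,0,0,85],[0,0,-0.8,0,0,0,85],[0,0,-0.45,0,0,0,85],[0,0,0,0,0,0,85],[0,0,0,0,0,0,20],[0,0,0,0,0,0,20],[0,0,0,0,0,0,20],[0,0,0,0,0,0,20],[0,0,0,0,0,0,20]]]' 40; python3 -m crank '[[[0,0,0,0,0,0,20],[0,0,0.7,0,0,0,20],[0,0,1,0,0,0,20],[0,0,1,0,0,0,20],[0,0,0.6,0,0,0,20],[0,0,0,0,0,0,20],[0,0,0,0,0,0,20]]]'
python3 - <<'E'
from h import *
c=manip.calibration("wrist");im=manip.camera("wrist");cv2.imwrite("pics/w3.png",im[:,:,::-1])
y=max(blobs(im,"yellow",1000),key=lambda b:b[2]);print(y,"centroid",hit(c,y[:2],.004))
W=np.array([hit(c,p,.004) for p in cv2.boxPoints(y[3])]);print("pad",np.round(W.mean(0),4),np.round(W[1]-W[0],4).tolist(),np.round(W[2]-W[1],4).tolist())
E
```

```text
t: 3.35
tool_pos: [0.4596, -0.332, 0.0298]
orientation: [-3.141, 0.001, 3.008]
ft_force: [0.6, 0.0, 1.1]
gripper_width: 0.025
grasp_force: 45.4
t: 4.22
tool_pos: [0.4586, -0.3312, 0.1589]
orientation: [3.14, -0.003, 3.008]
ft_force: [-1.0, -0.3, -2.8]
gripper_width: 0.025
grasp_force: 44.9
(290.0788487120571, 155.56173660660298, 8269.0, ((305.5, 185.0), (146.0, 133.0), 90.0)) centroid [ 0.42747229 -0.34991175  0.004     ]
pad [ 0.4583 -0.341   0.004 ] [0.0146, 0.1091, 0.0] [0.1304, -0.0121, 0.0]
```

View pics/w3.png

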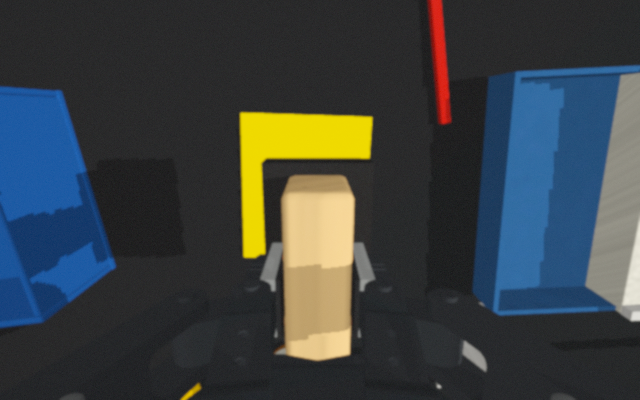

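The scraper is held and the pad's L-shaped outline is visible. I'm carrying it over the plate's +y end and checking the plate and chips from there.

```bash
python3 -m crank '[[[0.2,0.97,0.2,0,0,0.5,20],[0.2,0.97,0.2,0,0,0,20],[0.2,0.97,0.2,0,0,0,20],[0.2,0.97,0.2,0,0,0,20],[0.2,0.97,0,0,0,0,20],[0.2,0.97,0,0,0,0,20],[0.2,0.97,0,0,0,0,20],[0.2,0.97,0,0,0,0,20],[0.2,0.97,0,0,0,0,20],[0.2,0.97,0,0,0,0,20]]]'; python3 -m crank '[[[0.2,0.97,0,0,0,0,20],[0.2,0.97,0,0,0,0,20],[0,0,0,0,0,0,20],[0,0,0,0,0,0,20],[0,0,0,0,0,0,20]]]'
python3 - <<'E'
from h import *
c=manip.calibration("wrist");im=manip.camera("wrist");cv2.imwrite("pics/w4.png",im[:,:,::-1])
for b in blobs(im,"orange",60): print("chip",np.round(b[:3]),np.round(hit(c,b[:2],.053),3))
t=manip.calibration("top");it=manip.camera("top")
y=max(blobs(it,"yellow",500,(410,200,500,300)),key=lambda b:b[2])
W=np.array([hit(t,p,.004) for p in cv2.boxPoints(y[3])]);print("pad",y[2],np.round(W.mean(0),4),np.round(hit(t,y[:2],.004),4),np.round(W[1]-W[0],4).tolist(),np.round(W[2]-W[1],4).tolist())
for b in blobs(it,"orange",20,(230,170,400,280)): print("topchip",np.round(b[:3]),np.round(hit(t,b[:2],.053),3))
E
```

```text
t: 5.52
tool_pos: [0.5388, 0.0574, 0.1914]
orientation: [-3.141, -0.002, 3.059]
ft_force: [1.3, -0.2, -2.5]
gripper_width: 0.0252
grasp_force: 44.9
t: 6.15
tool_pos: [0.5551, 0.1329, 0.1929]
orientation: [-3.141, -0.001, 3.058]
ft_force: [-0.6, -0.3, -2.4]
gripper_width: 0.0252
grasp_force: 44.9
chip [242. 193. 367.] [0.551 0.071 0.053]
chip [169. 191. 749.] [0.544 0.011 0.053]
chip [229. 143. 175.] [0.509 0.065 0.053]
chip [229.  88. 133.] [0.468 0.072 0.053]
chip [168.  78. 212.] [0.457 0.027 0.053]
pad 2446.0 [ 0.4606 -0.3407  0.004 ] [ 0.4592 -0.3409  0.004 ] [0.1387, -0.0205, 0.0] [-0.0103, -0.115, 0.0]
topchip [305. 244.  50.] [0.456 0.023 0.053]
topchip [285. 237.  46.] [0.468 0.071 0.053]
topchip [290. 221.  54.] [0.508 0.064 0.053]
topchip [313. 206.  62.] [0.546 0.009 0.053]
topchip [289. 203.  57.] [0.552 0.069 0.053]
```

View pics/w4.png

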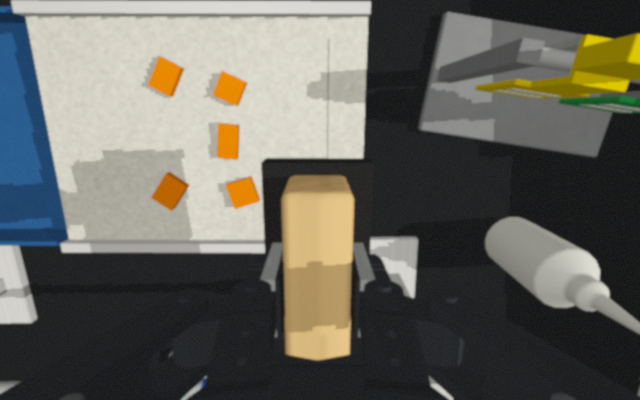

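The five chips are where they were first seen. The plate's lips lie at rows 0–15 and 241–252, and its +y end is at column 367.

```bash
python3 - <<'E'
from h import *
c=manip.calibration("wrist")
for n,p,z in(("near lip in",(80,15),.045),("near in",(340,15),.045),("near out top",(370,1),.055),("far in top",(70,242),.055),("far in top",(255,240),.055),("+yend",(367,40),.045),("+yend",(367,120),.045),("-y end",(32,20),.045),("-y end",(65,235),.045)): print(n,np.round(hit(c,p,z),4))
im=cv2.imread("pics/w4.png");print(im[0:24,200].sum(1).tolist(),im[230:260,130].sum(1).tolist())
E
```

```text
near lip in [ 0.4059 -0.0338  0.045 ]
near in [0.4223 0.1617 0.045 ]
near out top [0.4173 0.1832 0.055 ]
far in top [ 0.5816 -0.0828  0.055 ]
far in top [0.5932 0.0763 0.055 ]
+yend [0.4414 0.1813 0.045 ]
+yend [0.5012 0.1785 0.045 ]
-y end [ 0.4062 -0.0709  0.045 ]
-y end [ 0.578  -0.0933  0.045 ]
[437, 577, 635, 647, 650, 648, 648, 648, 647, 651, 649, 644, 612, 516, 402, 373, 420, 483, 533, 583, 609, 624, 623, 626] [505, 508, 505, 503, 506, 508, 512, 513, 496, 470, 435, 421, 418, 440, 471, 487, 493, 492, 491, 495, 485, 456, 358, 224, 137, 111, 98, 107, 101, 106]
```

```bash
python3 -m crank '[[[-0.08,0.19,-0.7,0,0,0.03,20],[0,0,-0.8,0,0,0,20],[0,0,-0.8,0,0,0,20],[0,0,-0.5,0,0,0,20],[0,0,0,0,0,0,20],[0,0,-0.15,0,0,0,20],[0,0,-0.1,0,0,0,20],[0,0,-0.05,0,0,0,20],[0,0,0,0,0,0,20],[0,0,0,0,0,0,20]]]'
```

```text
t: 7.5
tool_pos: [0.5525, 0.1415, 0.0701]
orientation: [3.141, 0.001, 3.062]
ft_force: [-0.2, 0.9, 2.1]
gripper_width: 0.025
grasp_force: 45.4
```

```bash
python3 -m crank '[[[-0.025,-0.305,0,0,0,0,20],[-0.025,-0.305,0,0,0,0,20],[-0.025,-0.305,0,0,0,0,20],[-0.025,-0.305,0,0,0,0,20],[-0.025,-0.305,0,0,0,0,20],[-0.025,-0.305,0,0,0,0,20],[-0.025,-0.305,0,0,0,0,20],[-0.025,-0.305,0,0,0,0,20]]]'; python3 -m crank '[[[-0.025,-0.305,0,0,0,0,20],[-0.025,-0.305,0,0,0,0,20],[-0.025,-0.305,0,0,0,0,20],[-0.025,-0.305,0,0,0,0,20],[-0.025,-0.305,0,0,0,0,20],[-0.025,-0.305,0,0,0,0,20],[-0.025,-0.305,0,0,0,0,20],[-0.025,-0.305,0,0,0,0,20]]]'; python3 -m crank '[[[-0.025,-0.305,0,0,0,0,20],[-0.025,-0.305,0,0,0,0,20],[-0.025,-0.305,0,0,0,0,20],[0,0,0,0,0,0,20]]]'; python3 - <<'E'
from h import *
t=manip.calibration("top");it=manip.camera("top")
for b in blobs(it,"orange",10,(230,170,410,285)): print("topchip",np.round(b[:3]),np.round(hit(t,b[:2],.053),3),np.round(hit(t,b[:2],.013),3))
c=manip.calibration("wrist");im=manip.camera("wrist");cv2.imwrite("pics/w5.png",im[:,:,::-1])
E
```

```text
t: 8.5
tool_pos: [0.544, 0.0429, 0.0692]
orientation: [3.142, -0.0, 3.061]
ft_force: [-0.5, 2.8, 2.5]
gripper_width: 0.0249
grasp_force: 45.5
t: 9.5
tool_pos: [0.536, -0.0547, 0.0693]
orientation: [3.142, -0.0, 3.061]
ft_force: [1.0, 3.0, 1.7]
gripper_width: 0.0251
grasp_force: 45.5
t: 10.0
tool_pos: [0.5328, -0.0922, 0.0694]
orientation: [-3.14, -0.001, 3.06]
ft_force: [0.4, -2.0, 2.8]
gripper_width: 0.0255
grasp_force: 45.5
topchip [305. 244.  49.] [0.455 0.023 0.053] [0.459 0.025 0.013]
topchip [285. 237.  44.] [0.468 0.071 0.053] [0.473 0.075 0.013]
topchip [356. 234.  13.] [ 0.484 -0.095  0.053] [ 0.49  -0.098  0.013]
```

View pics/w5.png

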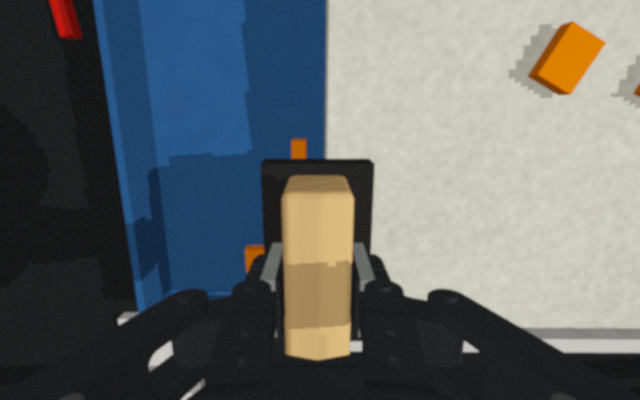

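The first wipe cleared its lane. Two chips are in the tray, at (298,148) and (253,258), and one more is out of view. I'm lifting and moving to the second lane.

```bash
python3 -m crank '[[[0,0,0.4,0,0,0,20],[0,0,0.8,0,0,0,20],[-0.2,0.75,0,0,0,0,20],[-0.2,0.75,0,0,0,0,20],[-0.2,0.75,0,0,0,0,20],[-0.2,0.75,0,0,0,0,20],[-0.2,0.75,0,0,0,0,20],[-0.2,0.75,0,0,0,0,20],[-0.2,0.75,0,0,0,0,20],[-0.2,0.75,0,0,0,0,20]]]';python3 -m crank '[[[0,0,0,0,0,0,20],[0,0,0,0,0,0,20]]]'
python3 - <<'E'
from h import *
t=manip.calibration("top");it=manip.camera("top");cv2.imwrite("pics/t5.png",cv2.resize(it[160:290,220:420,::-1],None,fx=3.5,fy=3.5))
for b in blobs(it,"orange",5,(230,170,410,285)): print("topchip",np.round(b[:3]),np.round(hit(t,b[:2],.053),3),np.round(hit(t,b[:2],.013),3))
E
```

```text
t: 11.35
tool_pos: [0.4681, 0.1509, 0.1173]
orientation: [3.142, -0.001, 3.062]
ft_force: [0.1, 0.9, -1.9]
gripper_width: 0.0252
grasp_force: 44.9
t: 11.6
tool_pos: [0.4687, 0.1496, 0.1173]
orientation: [-3.141, -0.001, 3.062]
ft_force: [0.1, 0.1, -3.1]
gripper_width: 0.0253
grasp_force: 44.9
topchip [305. 244.  59.] [0.456 0.024 0.053] [0.459 0.026 0.013]
topchip [285. 237.  53.] [0.469 0.072 0.053] [0.473 0.076 0.013]
topchip [356. 231.  32.] [ 0.491 -0.095  0.053] [ 0.497 -0.098  0.013]
topchip [358. 215.  28.] [ 0.53  -0.1    0.053] [ 0.538 -0.103  0.013]
topchip [367. 208.  85.] [ 0.549 -0.12   0.053] [ 0.557 -0.125  0.013]
```

View pics/t5.png

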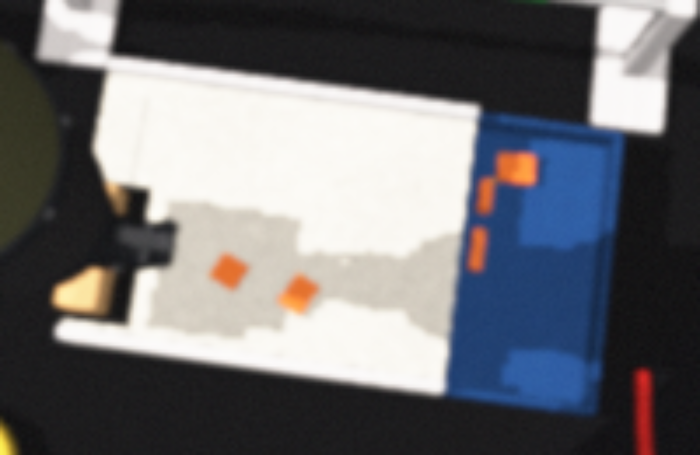

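All three swept chips are in the tray, and two remain on the plate at (228,271) and (298,293) in the crop. Starting the second wipe.

```bash
python3 -m crank '[[[0.04,-0.06,-0.5,0,0,0,20],[0,0,-0.45,0,0,0,20],[0,0,-0.15,0,0,0,20],[0,0,-0.09,0,0,0,20],[0,0,0,0,0,0,20],[0,0,0,0,0,0,20]]]'; python3 -m crank '[[[-0.025,-0.305,0,0,0,0,20],[-0.025,-0.305,0,0,0,0,20],[-0.025,-0.305,0,0,0,0,20],[-0.025,-0.305,0,0,0,0,20],[-0.025,-0.305,0,0,0,0,20],[-0.025,-0.305,0,0,0,0,20],[-0.025,-0.305,0,0,0,0,20],[-0.025,-0.305,0,0,0,0,20],[-0.025,-0.305,0,0,0,0,20],[-0.025,-0.305,0,0,0,0,20]]]'; python3 -m crank '[[[-0.025,-0.305,0,0,0,0,20],[-0.025,-0.305,0,0,0,0,20],[-0.025,-0.305,0,0,0,0,20],[-0.025,-0.305,0,0,0,0,20],[-0.025,-0.305,0,0,0,0,20],[-0.025,-0.305,0,0,0,0,20],[-0.025,-0.305,0,0,0,0,20],[-0.025,-0.305,0,0,0,0,20],[-0.025,-0.305,0,0,0,0,20],[0,-0.05,0,0,0,0,20]]]'; python3 -m crank '[[[0,0,0.3,0,0,0,20],[0,0,0.5,0,0,0,20],[0,0,0.8,0,0,0,20],[0,-0.5,0.5,0,0,0,20],[0,-0.9,0,0,0,0,20],[0,-0.9,0,0,0,0,20],[0,-0.9,0,0,0,0,20],[0,-0.9,0,0,0,0,20],[0,0,0,0,0,0,20],[0,0,0,0,0,0,20]]]'
python3 - <<'E'
from h import *
t=manip.calibration("top");it=manip.camera("top");cv2.imwrite("pics/t6.png",cv2.resize(it[160:290,220:420,::-1],None,fx=3.5,fy=3.5))
for b in blobs(it,"orange",5,(230,170,410,285)): print("topchip",np.round(b[:3]),np.round(hit(t,b[:2],.053),3),np.round(hit(t,b[:2],.013),3))
y=max(blobs(it,"yellow",500,(410,200,500,300)),key=lambda b:b[2]);W=np.array([hit(t,p,.004) for p in cv2.boxPoints(y[3])]);print("pad",y[2],np.round(W.mean(0),4))
E
```

```text
t: 12.4
tool_pos: [0.4712, 0.1472, 0.0707]
orientation: [3.141, 0.001, 3.061]
ft_force: [0.7, -2.4, 1.8]
gripper_width: 0.0255
grasp_force: 45.4
t: 13.65
tool_pos: [0.4606, 0.0243, 0.0697]
orientation: [3.141, -0.0, 3.061]
ft_force: [0.8, 2.4, 1.5]
gripper_width: 0.0248
grasp_force: 45.5
t: 14.9
tool_pos: [0.4514, -0.0875, 0.0695]
orientation: [-3.142, -0.001, 3.06]
ft_force: [0.2, 2.9, 1.6]
gripper_width: 0.0253
grasp_force: 45.5
t: 16.15
tool_pos: [0.4513, -0.2503, 0.1533]
orientation: [3.141, -0.002, 3.061]
ft_force: [0.5, -0.2, -2.1]
gripper_width: 0.025
grasp_force: 44.9
pad 674.0 [ 0.4171 -0.3349  0.004 ]
```

View pics/t6.png

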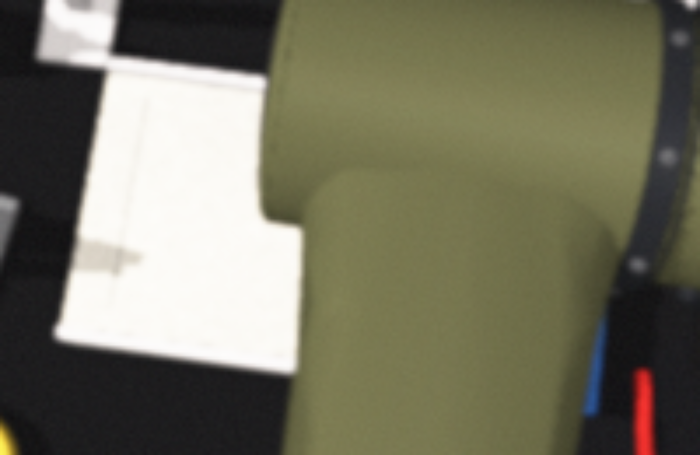

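The arm hides the chips from the top camera here. I'll go on to above the pad and look from there.

```bash
python3 -m crank '[[[0.08,-0.8,0,0,0,-0.4,20],[0.08,-0.8,0,0,0,0,20],[0.07,-0.67,0,0,0,0,20],[0,0,0,0,0,0,20],[0,0,0,0,0,0,20]]]'
python3 - <<'E'
from h import *
t=manip.calibration("top");it=manip.camera("top");s=manip.calibration("scene");si=manip.camera("scene");c=manip.calibration("wrist");w=manip.camera("wrist")
a=cv2.resize(it[160:290,220:420],(600,390));b=cv2.resize(si[150:300,230:400],None,fx=1.4,fy=1.4);pic=np.zeros((600,800,3),np.uint8);pic[:390,:600]=a;pic[390:,:238]=b[:210];pic[390:,250:586]=cv2.resize(w,(336,210))
cv2.imwrite("pics/t7.png",pic[:,:,::-1]);cv2.imwrite("pics/w7.png",w[:,:,::-1])
for q,im,cc,roi in(("top",it,t,(230,170,410,285)),("scene",si,s,(230,150,400,290))):
  for b in blobs(im,"orange",5,roi): print(q,np.round(b[:3]),np.round(hit(cc,b[:2],.049),3),np.round(hit(cc,b[:2],.013),3))
y=max(blobs(w,"yellow",500),key=lambda b:b[2]);W=np.array([hit(c,p,.004) for p in cv2.boxPoints(y[3])]);print("pad",y[2],np.round(W,4).tolist(),np.round(W.mean(0),4))
E
```

```text
t: 16.82
tool_pos: [0.461, -0.3405, 0.1536]
orientation: [3.141, -0.0, 3.022]
ft_force: [-0.5, 1.0, -2.2]
gripper_width: 0.0253
grasp_force: 44.8
top [361. 257.  72.] [ 0.432 -0.108  0.049] [ 0.434 -0.112  0.013]
top [354. 245.  25.] [ 0.458 -0.093  0.049] [ 0.461 -0.096  0.013]
top [356. 231.  32.] [ 0.492 -0.095  0.049] [ 0.497 -0.098  0.013]
top [358. 215.  28.] [ 0.531 -0.1    0.049] [ 0.538 -0.103  0.013]
top [367. 208.  85.] [ 0.55  -0.121  0.049] [ 0.557 -0.125  0.013]
scene [305. 260.  40.] [ 0.574 -0.154  0.049] [ 0.557 -0.132  0.013]
scene [304. 249.  48.] [ 0.553 -0.127  0.049] [ 0.535 -0.104  0.013]
scene [293. 242.  44.] [ 0.518 -0.125  0.049] [ 0.498 -0.102  0.013]
scene [271. 237.  48.] [ 0.46  -0.14   0.049] [ 0.438 -0.118  0.013]
scene [282. 235.  39.] [ 0.481 -0.121  0.049] [ 0.46  -0.098  0.013]
pad 8918.0 [[0.3858, -0.3859, 0.004], [0.3988, -0.2766, 0.004], [0.5299, -0.2854, 0.004], [0.5152, -0.4081, 0.004]] [ 0.4574 -0.339   0.004 ]
```

View pics/t7.png

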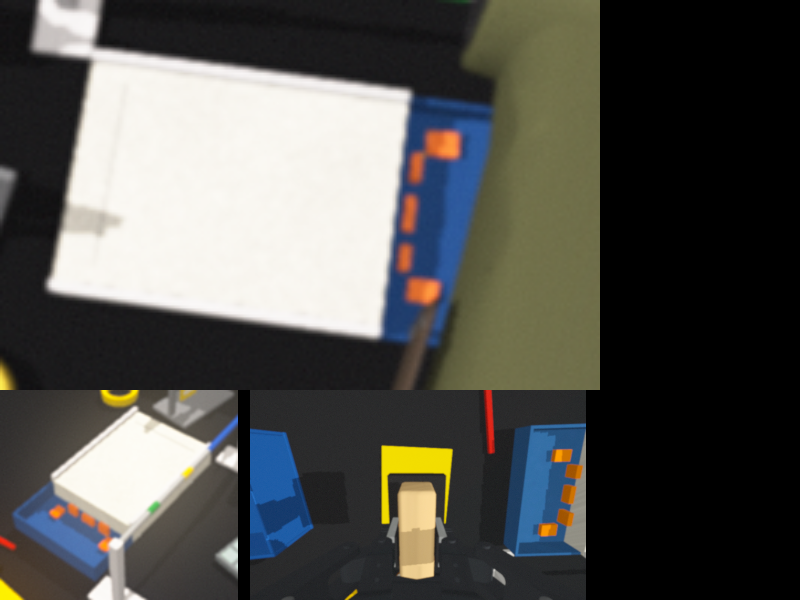

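All five chips are in the tray and the plate is empty. The foot is centred over the pad, so I'm setting the scraper down.

```bash
python3 -m crank '[[[0,0,-0.8,0,0,0,20],[0,0,-0.8,0,0,0,20],[0,0,-0.8,0,0,0,20],[0,0,-0.4,0,0,0,20],[0,0,-0.2,0,0,0,20],[0,0,-0.08,0,0,0,20],[0,0,0,0,0,0,20],[0,0,0,0,0,0,20]]]';  python3 -m crank '[[[0,0,0,0,0,0,60],[0,0,0,0,0,0,85],[0,0,0,0,0,0,85],[0,0,0,0,0,0,85],[0,0,0.5,0,0,0,85],[0,0,1,0,0,0,85],[0,0,1,0,0,0,85],[0,0,1,0,0,0,85],[0,0,0,0,0,0,85],[0,0,0,0,0,0,85]]]'; python3 m.py
```

```text
t: 17.98
tool_pos: [0.4614, -0.3417, 0.0314]
orientation: [-3.141, 0.001, 3.021]
ft_force: [0.1, -0.0, -3.1]
gripper_width: 0.0251
grasp_force: 44.9
t: 19.23
tool_pos: [0.4608, -0.3412, 0.1699]
orientation: [3.141, -0.0, 3.021]
ft_force: [-0.3, 0.7, 0.1]
gripper_width: 0.085
grasp_force: 0.0
handle box mean [ 0.4614 -0.3412  0.055 ]
len [np.float64(0.0264), np.float64(0.0845)] yaw 3.03500043759171
pad [ 0.4595 -0.3421  0.004 ] [-0.1289, 0.0276, 0.0] [0.0177, 0.1093, 0.0]
```

The scraper stands in the middle of the pad, within about 2 mm. Next, the tags on the stand.

```bash
python3 -m crank '[[[0.04,0.95,0.5,0,0,0.9,85],[0.04,0.95,0.5,0,0,0.9,85],[0.04,0.95,0.5,0,0,0.9,85],[0.04,0.95,0.5,0,0,0.9,85],[0.04,0.95,0.5,0,0,0.9,85],[0.04,0.95,0.5,0,0,0.9,85],[0.04,0.95,0.5,0,0,0.9,85],[0.04,0.95,0,0,0,0.9,85],[0.04,0.95,0,0,0,0.9,85],[0.04,0.95,0,0,0,0.9,85]]]'; python3 -m crank '[[[0.04,0.95,0,0,0,0.9,85],[0.04,0.95,0,0,0,0.9,85],[0.04,0.95,0,0,0,0.9,85],[0.04,0.95,0,0,0,0.9,85],[0.04,0.95,0,0,0,0.9,85],[0.04,0.95,0,0,0,0.9,85],[0,0,0,0,0,0,85],[0,0,0,0,0,0,85]]]'
cat > tg.py <<'E'
from h import *
import sys
c=manip.calibration("wrist");im=manip.camera("wrist");cv2.imwrite(f"pics/{sys.argv[1]}.png",im[:,:,::-1]);print(np.round(c["T"][:3,3],3).tolist())
for col in("green","yellow"):
    for b in blobs(im,col,100): 
        W=np.array([hit(c,p,.173) for p in cv2.boxPoints(b[3])]);print(col,np.round(b[:3],1),np.round(cv2.boxPoints(b[3])).tolist(),"c",np.round(hit(c,b[:2],.173),4),"box",np.round(W,3)[:,:2].tolist())
E
python3 tg.py w8
```

```text
t: 20.58
tool_pos: [0.4766, 0.0398, 0.3095]
orientation: [3.141, -0.001, -2.359]
ft_force: [0.5, 0.2, 0.3]
gripper_width: 0.0851
grasp_force: 0.0
t: 21.58
tool_pos: [0.4864, 0.2663, 0.3097]
orientation: [3.141, -0.002, -1.822]
ft_force: [0.5, -0.1, -0.1]
gripper_width: 0.0848
grasp_force: 0.0
[0.469, 0.203, 0.452]
green [ 331.5  278.9 1210. ] [[319.0, 226.0], [345.0, 226.0], [345.0, 310.0], [319.0, 310.0]] c [0.4932 0.3463 0.173 ] box [[0.492, 0.296], [0.47, 0.301], [0.489, 0.38], [0.512, 0.374]]
yellow [ 331.1  210.1 1112. ] [[319.0, 237.0], [319.0, 167.0], [344.0, 167.0], [344.0, 237.0]] c [0.4785 0.2847 0.173 ] box [[0.494, 0.305], [0.479, 0.247], [0.46, 0.252], [0.473, 0.311]]
yellow [ 441.5  121.4 2360. ] [[404.0, 86.0], [476.0, 86.0], [476.0, 157.0], [404.0, 157.0]] c [0.3776 0.2359 0.173 ] box [[0.401, 0.203], [0.348, 0.216], [0.355, 0.27], [0.411, 0.256]]
```

View pics/w8.png

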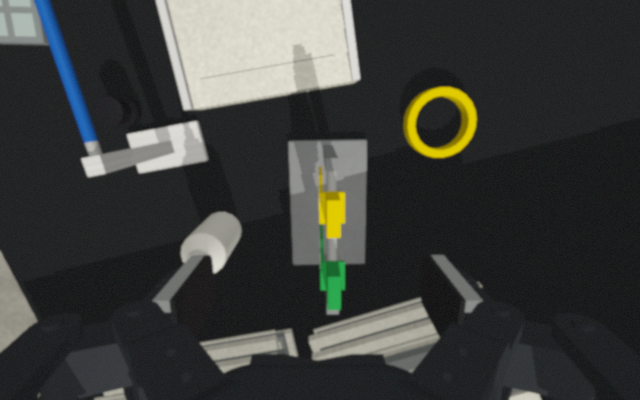

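The wrist view shows the grip blocks at about (334,215) for yellow and (334,290) for green, with the bar close to vertical in the image. The fingers are aligned with it.

```bash
python3 - <<'E'
from h import *
c=manip.calibration("wrist");im=cv2.cvtColor(cv2.imread("pics/w8.png"),cv2.COLOR_BGR2RGB)
hsv=cv2.cvtColor(im,cv2.COLOR_RGB2HSV)
for col,r0,r1 in(("yellow",184,242),("green",252,316)):
    m=cv2.inRange(hsv,*H[col])
    for r in range(r0,r1,3):
        x=np.where(m[r,310:355])[0]+310
        if len(x):print(col,r,x.min(),x.max(),im[r,(x.min()+x.max())//2].tolist())
for p in((334,195.),(334,237),(334,216),(335,311),(335,290)):print(p,np.round(hit(c,p,.173),4))
E
python3 - <<'E'
import cv2
a=cv2.imread('pics/w8.png')[160:320,290:380];cv2.imwrite('pics/w8c.png',cv2.resize(a,None,fx=3.7,fy=3.7,interpolation=cv2.INTER_CUBIC))
E
```

```text
yellow 184 320 321 [166, 148, 31]
yellow 187 319 322 [150, 134, 32]
yellow 190 319 322 [152, 135, 34]
yellow 193 319 344 [149, 131, 0]
yellow 196 319 344 [149, 131, 0]
yellow 199 319 344 [167, 148, 0]
yellow 202 319 344 [222, 201, 0]
yellow 205 319 344 [223, 201, 0]
yellow 208 319 344 [225, 204, 0]
yellow 211 319 344 [225, 203, 0]
yellow 214 319 344 [225, 203, 0]
yellow 217 319 344 [225, 204, 0]
yellow 220 319 344 [225, 203, 0]
yellow 223 319 343 [225, 203, 0]
yellow 226 326 340 [225, 203, 0]
yellow 229 326 340 [225, 203, 0]
yellow 232 326 340 [225, 204, 0]
yellow 235 327 340 [226, 204, 0]
green 252 321 323 [44, 104, 56]
green 255 321 323 [43, 104, 55]
green 258 321 323 [39, 103, 52]
green 261 321 343 [73, 114, 80]
green 264 320 345 [25, 103, 46]
green 267 319 345 [20, 103, 43]
green 270 319 345 [23, 102, 45]
green 273 319 345 [24, 103, 45]
green 276 319 345 [34, 132, 59]
green 279 319 345 [41, 167, 78]
green 282 319 345 [44, 169, 82]
green 285 319 345 [44, 168, 80]
green 288 319 345 [44, 168, 79]
green 291 321 343 [44, 168, 81]
green 294 326 341 [43, 168, 80]
green 297 326 341 [47, 170, 83]
green 300 326 341 [45, 168, 80]
green 303 326 341 [47, 169, 81]
green 306 327 341 [46, 170, 81]
green 309 328 341 [87, 164, 103]
(334, 195.0) [0.4732 0.2725 0.173 ]
(334, 237) [0.482  0.3085 0.173 ]
(334, 216) [0.4775 0.2902 0.173 ]
(335, 311) [0.4981 0.3784 0.173 ]
(335, 290) [0.493  0.3577 0.173 ]
```

View pics/w8c.png

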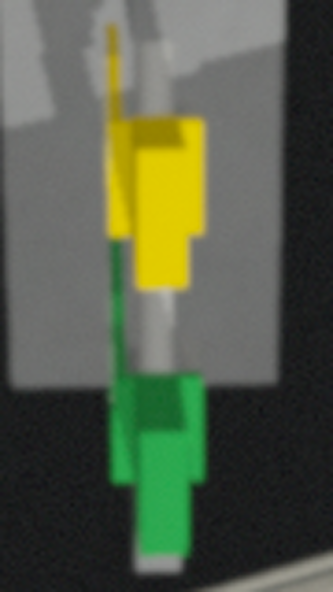

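The crop shows the blocks' top faces: yellow in rows 200–237, green in rows 276–310, with the long legs on +x. I'm approaching green with a second view to check its height.

```bash
python3 -m crank '[[[0,0,0,0,0,0.3,85],[0.06,0.8,-0.3,0,0,0,85],[0.06,0.8,-0.5,0,0,0,85],[0.06,0.77,-0.5,0,0,0,85],[0,0,0,0,0,0,85],[0,0,0,0,0,0,85]]]'
python3 - <<'E'
from h import *
c=manip.calibration("wrist");im=manip.camera("wrist");cv2.imwrite("pics/w9.png",im[:,:,::-1])
hsv=cv2.cvtColor(im,cv2.COLOR_RGB2HSV)
for col in("green","yellow"):
    m=cv2.inRange(hsv,(H[col][0][0],100,155 if col=="green" else 205),(H[col][1][0],255,255));n,l,s,ce=cv2.connectedComponentsWithStats(m)
    for i in range(1,n):
        if s[i,4]>100 and s[i,0]<400:
            print(col,s[i].tolist(),np.round(ce[i],1),np.round(hit(c,ce[i],.173),4))
            for r in range(s[i,1],s[i,1]+s[i,3],6):
                x=np.where(l[r]==i)[0];print(r,x.min(),x.max(),end="; ")
            print()
E
```

```text
t: 22.38
tool_pos: [0.494, 0.3606, 0.2593]
orientation: [-3.141, 0.0, -1.792]
ft_force: [0.7, -0.7, 0.8]
gripper_width: 0.0851
grasp_force: 0.0
green [301, 177, 31, 56, 1317] [315.8 202.8] [0.4935 0.3567 0.173 ]
177 325 326; 183 301 331; 189 301 331; 195 301 331; 201 301 330; 207 301 330; 213 301 330; 219 308 323; 225 308 323; 231 308 323; 
yellow [300, 73, 34, 61, 1755] [316.2 102.7] [0.4788 0.2928 0.173 ]
73 305 306; 79 304 326; 85 301 333; 91 301 333; 97 300 333; 103 300 333; 109 300 333; 115 300 333; 121 300 333; 127 304 325; 133 304 306;
```

View pics/w9.png

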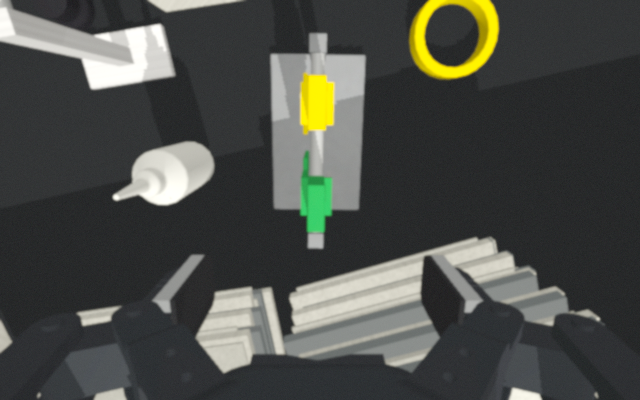

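```bash
python3 -m crank '[[[0,0,-0.9,0,0,0,85],[0,0,-0.9,0,0,0,60],[0,0,-0.7,0,0,0,40],[0,0,-0.36,0,0,0,40],[0,0,0,0,0,0,40],[0,0,0,0,0,0,40],[0,0,0,0,0,0,5],[0,0,0,0,0,0,5],[0,0,0,0,0,0,5],[0,0,0,0,0,0,5]]]' 40; python3 -m crank '[[[0,0,0,0,0,0,5],[0,0,0.3,0,0,0,5],[0,0,0.7,0,0,0,5],[0,0,1,0,0,0,5],[0,0,1,0,0,0,5],[0,0,0.7,0,0,0,5],[0,0,0,0,0,0,5],[0,0,0,0,0,0,5]]]'; python3 tg.py w10
```

```text
t: 23.68
tool_pos: [0.4941, 0.3617, 0.1452]
orientation: [-3.14, 0.001, -1.792]
ft_force: [-0.3, -0.0, 5.9]
gripper_width: 0.0113
grasp_force: 43.1
t: 24.68
tool_pos: [0.4933, 0.3613, 0.2908]
orientation: [3.14, -0.001, -1.792]
ft_force: [-0.8, 0.5, -1.3]
gripper_width: 0.0113
grasp_force: 42.4
[0.478, 0.297, 0.433]
green [ 315.   262.1 4701. ] [[279.0, 328.0], [294.0, 167.0], [350.0, 172.0], [336.0, 333.0]] c [0.5061 0.4141 0.173 ] box [[0.549, 0.467], [0.504, 0.335], [0.464, 0.348], [0.503, 0.483]]
yellow [ 314.7  103.1 1358. ] [[301.0, 77.0], [330.0, 77.0], [330.0, 131.0], [301.0, 131.0]] c [0.479  0.2928 0.173 ] box [[0.484, 0.273], [0.464, 0.278], [0.472, 0.315], [0.493, 0.31]]
yellow [ 442.8   38.9 3247. ] [[401.0, 0.0], [482.0, 0.0], [482.0, 81.0], [401.0, 81.0]] c [0.3836 0.2707 0.173 ] box [[0.408, 0.241], [0.355, 0.253], [0.36, 0.304], [0.416, 0.292]]
```

View pics/w10.png

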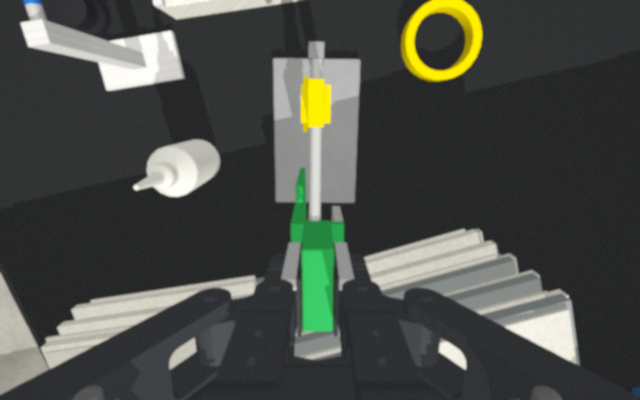

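The green tag is held squarely with its hook clear of the bar. I'm carrying it above the rail's loading section and checking alignment there.

```bash
python3 -m crank '[[[0.3,-0.81,0,0,0,0.185,5],[0.4,-0.81,0,0,0,0.185,5],[0.5,-0.81,0,0,0,0.185,5],[0.6,-0.81,0,0,0,0.185,5],[0.6,-0.81,0,0,0,0.185,5],[0.6,-0.81,0,0,0,0.185,5],[0.6,-0.81,0,0,0,0.185,5],[0.6,-0.81,0,0,0,0.185,5],[0,0,0,0,0,0,5],[0,0,0,0,0,0,5]]]'; python3 -m crank '[[[0,0,-0.5,0,0,0,5],[0,0,-0.3,0,0,0,5],[0,0,0,0,0,0,5],[0,0,0,0,0,0,5]]]'
python3 - <<'E'
from h import *
c=manip.calibration("wrist");im=manip.camera("wrist");cv2.imwrite("pics/w11.png",im[:,:,::-1])
hsv=cv2.cvtColor(im,cv2.COLOR_RGB2HSV)
m=cv2.inRange(hsv,*H["blue"])
for r in range(60,260,12):
    x=np.where(m[r,250:400])[0]+250
    if len(x):print(r,x.min(),x.max(),np.round(hit(c,((x.min()+x.max()+1)/2,r),.155),4)[:2])
t=manip.calibration("top");s=manip.calibration("scene")
for u,v in(((370.7,156.3),(339.6,233.2)),((326.5,151),(364,208.4)),((268.9,144.1),(392.2,178.1))): print(np.round(tri(t,u,s,v)[0],4))
for b in blobs(im,"green",60)+blobs(im,"yellow",60):print(np.round(b[:3],1),np.round(cv2.boxPoints(b[3])).tolist(),np.round(hit(c,b[:2],.155),4))
E
```

```text
t: 25.98
tool_pos: [0.6614, 0.1022, 0.2907]
orientation: [3.139, -0.001, -1.644]
ft_force: [-0.3, 0.3, -0.2]
gripper_width: 0.0113
grasp_force: 42.2
t: 26.48
tool_pos: [0.6617, 0.1024, 0.2609]
orientation: [-3.141, 0.0, -1.643]
ft_force: [-0.1, 0.6, 0.0]
gripper_width: 0.0114
grasp_force: 42.3
132 312 328 [0.6553 0.0527]
144 312 328 [0.6558 0.061 ]
156 312 328 [0.6564 0.0695]
168 312 328 [0.657  0.0781]
180 312 328 [0.6577 0.0869]
192 312 328 [0.6583 0.0958]
204 312 328 [0.6589 0.1049]
216 312 328 [0.6596 0.1142]
[ 0.6455 -0.1136  0.1496]
[ 0.6531 -0.016   0.1486]
[0.6618 0.1122 0.152 ]
[ 314.6  261.5 4752. ] [[279.0, 329.0], [296.0, 165.0], [350.0, 171.0], [332.0, 335.0]] [0.6667 0.1508 0.155 ]
[485.7 311.8 159. ] [[474.0, 308.0], [481.0, 302.0], [501.0, 322.0], [494.0, 328.0]] [0.5321 0.2046 0.155 ]
[ 598.   271.9 3245. ] [[546.0, 272.0], [599.0, 219.0], [650.0, 270.0], [596.0, 324.0]] [0.4466 0.1753 0.155 ]
[320.1  22.6 765. ] [[311.0, 2.0], [329.0, 2.0], [329.0, 44.0], [311.0, 44.0]] [ 0.6507 -0.0168  0.155 ]
```

View pics/w11.png

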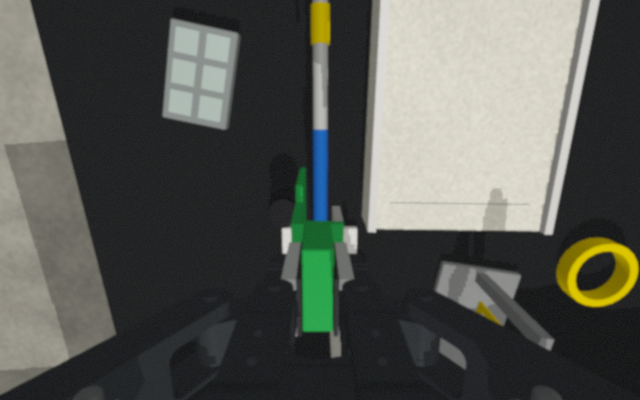

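The bar sits at column 320.5 and the hook is centred at 317.5, so I shift about 2 mm in -x before lowering.

```bash
python3 -m crank '[[[-0.05,0,-0.5,0,0,0,5],[0,0,-0.5,0,0,0,5],[0,0,-0.4,0,0,0,5],[0,0,0,0,0,0,5],[0,0,0,0,0,0,5]]]'; python3 -m crank '[[[0,0,-0.25,0,0,0,5],[0,0,-0.25,0,0,0,5],[0,0,-0.2,0,0,0,5],[0,0,-0.1,0,0,0,5],[0,0,-0.1,0,0,0,5],[0,0,0,0,0,0,5],[0,0,0,0,0,0,5]]]'
```

```text
t: 27.15
tool_pos: [0.6601, 0.1021, 0.2053]
orientation: [-3.14, 0.0, -1.644]
ft_force: [0.6, 0.1, -0.3]
gripper_width: 0.0114
grasp_force: 42.3
t: 28.02
tool_pos: [0.6598, 0.1021, 0.1684]
orientation: [-3.141, 0.0, -1.644]
ft_force: [0.6, 0.6, 0.1]
gripper_width: 0.011
grasp_force: 42.3
```

```bash
python3 -m crank '[[[-0.029,-0.4,-0.03,0,0,0,5],[-0.029,-0.4,0,0,0,0,5],[-0.029,-0.4,0,0,0,0,5],[-0.029,-0.4,0,0,0,0,5],[-0.029,-0.4,0,0,0,0,5],[-0.029,-0.4,0,0,0,0,5],[-0.029,-0.4,0,0,0,0,5],[-0.029,-0.4,0,0,0,0,5],[0,0,0,0,0,0,5],[0,0,0,0,0,0,5]]]'
cat > bd.py <<'E'
from h import *
import sys
c=manip.calibration("wrist");im=manip.camera("wrist");cv2.imwrite(f"pics/{sys.argv[1]}.png",im[:,:,::-1]);o=manip.get_obs();z=o["tool_pos"][2];p=o["tool_pos"]
v=np.array([.073,.9973])
for r in(248,332): q=hit(c,(318,r),z+.028);print("block edge row",r,"along",round(float(v@(q[:2]-p[:2])),4),"x",round(float(q[0]-p[0]),4))
hsv=cv2.cvtColor(im,cv2.COLOR_RGB2HSV)
for col in("green","yellow"):
    m=cv2.inRange(hsv,*H[col])[:240,305:335];r=np.where(m.sum(1)>255*9)[0]
    if len(r):
        a=[hit(c,(320,k),.1545) for k in(r.min(),r.max()+1)];print(col,r.min(),r.max(),[round(float(v@(q[:2]-p[:2])),4) for q in a],np.round((a[0]+a[1])/2,4))
E
python3 bd.py w12
```

```text
t: 29.28
tool_pos: [0.6504, -0.0258, 0.1668]
orientation: [3.141, 0.0, -1.644]
ft_force: [0.2, 0.2, -0.3]
gripper_width: 0.0112
grasp_force: 42.3
block edge row 248 along -0.0187 x -0.0024
block edge row 332 along 0.0155 x 0.0
green 20 239 [-0.1006, -0.006] [ 0.6446 -0.0786  0.1545]
```

View pics/w12.png

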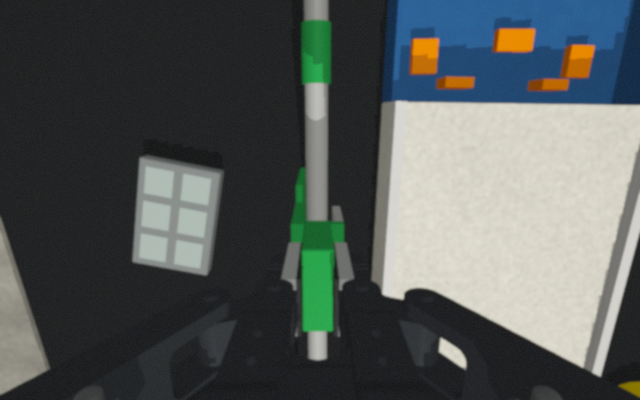

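The tag is hooked, with the bar running between its legs at column 317. The green band is at rows 20–82.

```bash
python3 - <<'E'
from h import *
c=manip.calibration("wrist");p=manip.get_obs()["tool_pos"];v=np.array([.073,.9973])
for z in(.15,.155):
  a=[hit(c,(316,r),z) for r in(20,82.5)];print([round(float(v@(q[:2]-p[:2])),4) for q in a],np.round((a[0]+a[1])/2,4))
t=manip.calibration("top");im=manip.camera("top")
for b in blobs(im,"green",8,(120,100,490,345))+blobs(im,"yellow",8,(120,100,490,345)):print(np.round(b[:3],1),np.round(hit(t,b[:2],.153),4))
E
```

```text
[-0.1014, -0.0768] [ 0.6438 -0.1145  0.15  ]
[-0.1003, -0.0765] [ 0.6438 -0.1137  0.155 ]
[320.9 156.8  12. ] [ 0.6371 -0.0047  0.153 ]
[370.5 156.4  73. ] [ 0.6438 -0.1131  0.153 ]
[338.  155.4  53. ] [ 0.6424 -0.042   0.153 ]
[ 451.6  252.9 1718. ] [ 0.4425 -0.2857  0.153 ]
[322.6 150.5  13. ] [ 0.6518 -0.0077  0.153 ]
```

```bash
python3 -m crank '[[[-0.027,-0.361,0,0,0,0,5],[-0.027,-0.361,0,0,0,0,5],[-0.027,-0.361,0,0,0,0,5],[-0.027,-0.361,0,0,0,0,5],[-0.027,-0.361,0,0,0,0,5],[-0.027,-0.361,0,0,0,0,5],[0,0,0,0,0,0,5],[0,0,-0.04,0,0,0,5],[0,0,0,0,0,0,5],[0,0,0,0,0,0,5]]]'
```

```text
t: 30.62
tool_pos: [0.644, -0.1121, 0.1653]
orientation: [3.142, -0.0, -1.643]
ft_force: [0.8, 0.0, -0.8]
gripper_width: 0.0111
grasp_force: 42.4
```

```bash
python3 -m crank '[[[0,0,0,0,0,0,25],[0,0,0,0,0,0,40],[0,0,0,0,0,0,40],[0,0,0.3,0,0,0,40],[0,0,0.8,0,0,0,40],[0,0,1,0,0,0,40],[0,0.5,1,0,0,0,85],[0,1,0,0,0,0,85],[0,0,0,0,0,0,85],[0,0,0,0,0,0,85]]]'; python3 - <<'E'
from h import *
c=manip.calibration("wrist");im=manip.camera("wrist");o=manip.get_obs();t=manip.calibration("top");s=manip.calibration("scene");it=manip.camera("top");si=manip.camera("scene")
pic=np.zeros((560,800,3),np.uint8);pic[:400,:640]=im;pic[400:560,:300]=cv2.resize(it[120:200,290:440],None,fx=2,fy=2);pic[400:560,320:640]=cv2.resize(si[190:270,280:440],None,fx=2,fy=2)
cv2.imwrite("pics/w13.png",pic[:,:,::-1])
hsv=cv2.cvtColor(im,cv2.COLOR_RGB2HSV)
m=cv2.inRange(hsv,(50,100,155),(80,255,255));n,l,st,ce=cv2.connectedComponentsWithStats(m)
for i in range(1,n):
    if st[i,4]>80:print(st[i].tolist(),np.round(ce[i],1),np.round(hit(c,ce[i],.193),4))
E
```

```text
t: 31.88
tool_pos: [0.6439, -0.0526, 0.2896]
orientation: [-3.141, -0.0, -1.643]
ft_force: [-0.1, 1.0, 0.4]
gripper_width: 0.0854
grasp_force: 0.0
[297, 93, 30, 51, 1334] [311.4 117.5] [ 0.6427 -0.1129  0.193 ]
```

View pics/w13.png

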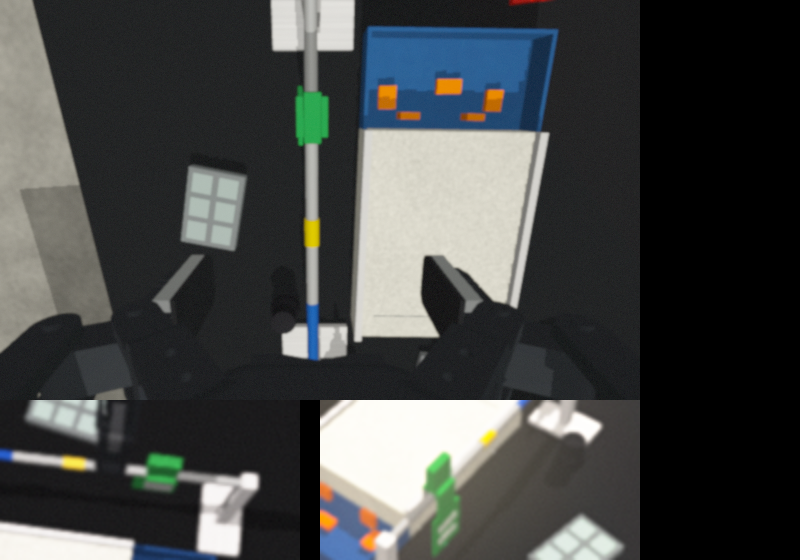

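The green tag hangs centred on its band, at y -0.113 against the band's -0.1136. I've now used up the picture-viewing allowance, in fact overrun it, so from here I rely on numeric measurements only. Next the yellow tag.

```bash
python3 -m crank '[[[-0.46,0.96,0,0,0,-0.165,85],[-0.46,0.96,0,0,0,-0.165,85],[-0.46,0.96,0,0,0,-0.165,85],[-0.46,0.96,0,0,0,-0.165,85],[-0.46,0.96,0,0,0,-0.165,85],[-0.46,0.96,0,0,0,-0.165,85],[-0.46,0.96,0,0,0,-0.165,85],[-0.46,0.96,0,0,0,-0.165,85],[-0.46,0.96,0,0,0,-0.165,85],[0,0,0,0,0,0,85]]]'; python3 -m crank '[[[0,0,-0.7,0,0,0,85],[0,0,0,0,0,0,85],[0,0,0,0,0,0,85]]]'; python3 - <<'E'
from h import *
c=manip.calibration("wrist");im=manip.camera("wrist")
hsv=cv2.cvtColor(im,cv2.COLOR_RGB2HSV);m=cv2.inRange(hsv,(22,130,205),(34,255,255));n,l,s,ce=cv2.connectedComponentsWithStats(m)
for i in range(1,n):
    if s[i,4]>100 and s[i,0]<400:
        print(s[i].tolist(),np.round(ce[i],1),np.round(hit(c,ce[i],.173),4))
        for r in range(s[i,1],s[i,1]+s[i,3],3):
            x=np.where(l[r]==i)[0];print(r,x.min(),x.max(),end="; ")
        g=np.where(l==i)[0].max();f=hit(c,((317),g+1),.173);print("far edge",f)
E
```

```text
t: 33.28
tool_pos: [0.4774, 0.2946, 0.2888]
orientation: [3.141, -0.0, -1.79]
ft_force: [-0.2, -0.3, 0.1]
gripper_width: 0.0852
grasp_force: 0.0
t: 33.65
tool_pos: [0.479, 0.2923, 0.2624]
orientation: [-3.141, 0.0, -1.793]
ft_force: [-0.8, 0.5, 0.7]
gripper_width: 0.085
grasp_force: 0.0
[303, 178, 30, 52, 1019] [318.7 203.9] [0.4769 0.2904 0.173 ]
178 326 331; 181 326 332; 184 326 332; 187 310 332; 190 310 331; 193 303 331; 196 303 331; 199 303 331; 202 303 331; 205 303 331; 208 303 331; 211 303 331; 214 310 325; 217 310 324; 220 310 324; 223 310 324; 226 310 324; 229 311 324; far edge [0.48224266 0.30877777 0.173     ]
```

```bash
python3 -m crank '[[[0,0,-0.9,0,0,0,85],[0,0,-0.9,0,0,0,60],[0,0,-0.7,0,0,0,40],[0,0,-0.43,0,0,0,40],[0,0,0,0,0,0,40],[0,0,0,0,0,0,40],[0,0,0,0,0,0,5],[0,0,0,0,0,0,5],[0,0,0,0,0,0,5],[0,0,0,0,0,0,5]]]' 40; python3 -m crank '[[[0,0,0,0,0,0,5],[0,0,0.3,0,0,0,5],[0,0,0.7,0,0,0,5],[0,0,1,0,0,0,5],[0,0,1,0,0,0,5],[0,0,0.65,0,0,0,5],[0,0,0,0,0,0,5],[0,0,0,0,0,0,5]]]'
```

```text
t: 34.95
tool_pos: [0.4788, 0.2934, 0.1452]
orientation: [-3.14, 0.001, -1.792]
ft_force: [-0.6, -0.2, 5.6]
gripper_width: 0.0112
grasp_force: 42.7
t: 35.95
tool_pos: [0.4779, 0.2931, 0.2887]
orientation: [3.14, -0.001, -1.792]
ft_force: [0.3, 0.5, -0.9]
gripper_width: 0.012
grasp_force: 42.0
```

```bash
python3 -m crank '[[[0.76,-0.795,0,0,0,0.247,5],[0.76,-0.795,0,0,0,0.247,5],[0.76,-0.795,0,0,0,0.247,5],[0.76,-0.795,0,0,0,0.247,5],[0.76,-0.795,0,0,0,0.247,5],[0.75,-0.795,0,0,0,0.247,5],[0,0,0,0,0,0,5],[0,0,-0.7,0,0,0,5],[0,0,0,0,0,0,5],[0,0,0,0,0,0,5]]]'; cat > al.py <<'E'
from h import *
c=manip.calibration("wrist");im=manip.camera("wrist");o=manip.get_obs();p=o["tool_pos"];print(np.round(p,4),np.round(o["orientation"],3))
hsv=cv2.cvtColor(im,cv2.COLOR_RGB2HSV);m=cv2.inRange(hsv,*H["blue"])
for r in range(140,230,12):
    x=np.where(m[r,250:400])[0]+250
    if len(x):print(r,x.min(),x.max())
m=cv2.inRange(hsv,(22,130,60),(34,255,255))
for r in range(170,345,8):
    x=np.where(m[r,280:360])[0]+280
    if len(x):print("tag",r,x.min(),x.max(),im[r,318].tolist())
E
python3 al.py
```

```text
t: 37.2
tool_pos: [0.6601, 0.1026, 0.2626]
orientation: [-3.141, -0.001, -1.644]
ft_force: [-0.3, 0.2, 0.4]
gripper_width: 0.0112
grasp_force: 41.9
[0.6603 0.1026 0.2633] [-3.14   0.    -1.644]
140 309 325
152 309 325
164 310 325
176 310 325
188 310 325
200 310 325
212 310 325
tag 170 299 306 [34, 103, 183]
tag 178 297 306 [33, 104, 184]
tag 186 294 306 [31, 101, 182]
tag 194 294 306 [29, 102, 182]
tag 202 295 306 [29, 101, 182]
tag 210 293 307 [32, 101, 182]
tag 218 291 306 [36, 104, 180]
tag 226 291 343 [144, 127, 0]
tag 234 292 342 [145, 127, 0]
tag 242 294 336 [145, 127, 0]
tag 250 301 334 [188, 168, 0]
tag 258 300 334 [222, 200, 0]
tag 266 300 334 [222, 200, 0]
tag 274 301 334 [223, 202, 0]
tag 282 301 333 [223, 202, 0]
tag 290 301 333 [223, 202, 0]
tag 298 301 333 [223, 202, 0]
tag 306 301 333 [223, 202, 0]
tag 314 301 333 [224, 203, 0]
tag 322 301 333 [225, 204, 0]
tag 330 302 333 [210, 189, 0]
```

```bash
python3 -m crank '[[[0,0,-0.8,0,0,0,5],[0,0,-0.6,0,0,0,5],[0,0,-0.25,0,0,0,5],[0,0,-0.25,0,0,0,5],[0,0,-0.2,0,0,0,5],[0,0,-0.15,0,0,0,5],[0,0,-0.12,0,0,0,5],[0,0,0,0,0,0,5],[0,0,0,0,0,0,5]]]'; python3 -m crank '[[[-0.023,-0.31,0,0,0,0,5],[-0.023,-0.31,0,0,0,0,5],[-0.023,-0.31,0,0,0,0,5],[-0.023,-0.31,0,0,0,0,5],[0,0,0,0,0,0,5],[0,0,0,0,0,0,5]]]'; python3 - <<'E'
from h import *
c=manip.calibration("wrist");im=manip.camera("wrist");p=manip.get_obs()["tool_pos"];v=np.array([.073,.9973])
hsv=cv2.cvtColor(im,cv2.COLOR_RGB2HSV);m=cv2.inRange(hsv,*H["yellow"])
k=np.where(m[:170,308:326].sum(1)>255*9)[0];print("band rows",k.min(),k.max(),len(k))
for z in(.15,.155):
  a=[hit(c,(317,r),z) for r in(k.min(),k.max()+1)];print([round(float(v@(q[:2]-p[:2])),4) for q in a],np.round((a[0]+a[1])/2,4))
g=np.where((m[225:345,318]>0)&(im[225:345,318,0]>190))[0]+225;print("block top rows",g.min(),g.max())
a=[hit(c,(318,r),p[2]+.028) for r in(g.min(),g.max()+1)];print([round(float(v@(q[:2]-p[:2])),4) for q in a])
r=180;x=np.where(np.abs(im[r,290:345].astype(int)).sum(1)>230)[0]+290;print("bar cols",x.min(),x.max())
E
```

```text
t: 38.38
tool_pos: [0.6605, 0.1023, 0.1676]
orientation: [-3.141, 0.0, -1.644]
ft_force: [-0.4, 0.4, -0.0]
gripper_width: 0.0113
grasp_force: 41.9
t: 39.12
tool_pos: [0.6567, 0.0527, 0.1673]
orientation: [3.142, 0.0, -1.644]
ft_force: [0.3, -1.2, -0.7]
gripper_width: 0.011
grasp_force: 41.9
band rows 69 127 59
[-0.0826, -0.0577] [ 0.6509 -0.017   0.15  ]
[-0.0821, -0.058] [ 0.6509 -0.0169  0.155 ]
block top rows 251 330
[-0.0175, 0.0152]
bar cols 298 328
```

```bash
python3 -m crank '[[[-0.025,-0.342,0,0,0,0,5],[-0.025,-0.342,0,0,0,0,5],[-0.025,-0.342,0,0,0,0,5],[-0.025,-0.342,0,0,0,0,5],[-0.025,-0.342,0,0,0,0,5],[0,0,0,0,0,0,5],[0,0,-0.05,0,0,0,5],[0,0,0,0,0,0,5],[0,0,0,0,0,0,5]]]'; python3 -m crank '[[[0,0,0,0,0,0,25],[0,0,0,0,0,0,40],[0,0,0,0,0,0,40],[0,0,0.3,0,0,0,40],[0,0,0.8,0,0,0,40],[0,0,1,0,0,0,40],[0,0.5,1,0,0,0,85],[0,1,0,0,0,0,85],[0,0,0,0,0,0,85],[0,0,0,0,0,0,85]]]'; cat > fin.py <<'E'
from h import *
c=manip.calibration("wrist");im=manip.camera("wrist")
hsv=cv2.cvtColor(im,cv2.COLOR_RGB2HSV)
for n_,lo,hi in(("g",(50,100,130),(80,255,255)),("y",(22,130,180),(34,255,255))):
    m=cv2.inRange(hsv,lo,hi);n,l,st,ce=cv2.connectedComponentsWithStats(m)
    for i in range(1,n):
        if st[i,4]>80:print(n_,st[i].tolist(),np.round(ce[i],1),np.round(hit(c,ce[i],.193),4))
E
python3 fin.py
```

```text
t: 40.3
tool_pos: [0.6517, -0.0153, 0.1653]
orientation: [-3.141, -0.0, -1.644]
ft_force: [0.4, -0.1, -0.1]
gripper_width: 0.0113
grasp_force: 42.1
t: 41.55
tool_pos: [0.6516, 0.0441, 0.2895]
orientation: [3.142, -0.0, -1.644]
ft_force: [0.1, -0.2, 0.2]
gripper_width: 0.0847
grasp_force: 0.0
y [296, 91, 32, 54, 1492] [311.1 117. ] [ 0.6506 -0.0164  0.193 ]
y [540, 278, 63, 47, 796] [571.5 296.6] [0.4616 0.1316 0.193 ]
```

```bash
python3 -m crank '[[[-0.8,0.8,0.3,0,0,0,85],[-0.8,0.8,0,0,0,0,85],[-0.8,0.8,0,0,0,0,85],[0,0,0,0,0,0,85],[0,0,0,0,0,0,85]]]'; python3 - <<'E'
from h import *
t=manip.calibration("top");it=manip.camera("top")
for col,roi,z in(("orange",(230,170,410,285),.013),("wood",(420,210,490,290),.055),("yellow",(420,210,490,290),.004),("green",(300,130,430,175),.18),("yellow",(300,130,350,175),.18),("red",(380,240,430,345),.004)):
  for b in blobs(it,col,12,roi): print(col,np.round(b[:3]),np.round(hit(t,b[:2],z),4),np.round(hit(t,b[3][0],z),4))
E
```

```text
t: 42.22
tool_pos: [0.5558, 0.1396, 0.3015]
orientation: [-3.141, -0.0, -1.645]
ft_force: [-0.5, -0.3, 0.6]
gripper_width: 0.0849
grasp_force: 0.0
orange [361. 257.  71.] [ 0.4344 -0.1121  0.013 ] [ 0.4342 -0.1121  0.013 ]
orange [354. 245.  26.] [ 0.4612 -0.0959  0.013 ] [ 0.461  -0.0962  0.013 ]
orange [369. 236.  76.] [ 0.4869 -0.1312  0.013 ] [ 0.4875 -0.1312  0.013 ]
orange [358. 215.  28.] [ 0.5376 -0.1033  0.013 ] [ 0.5377 -0.1037  0.013 ]
orange [367. 208.  84.] [ 0.5574 -0.1249  0.013 ] [ 0.5567 -0.1244  0.013 ]
wood [458. 249. 527.] [ 0.4613 -0.3349  0.055 ] [ 0.4622 -0.334   0.055 ]
yellow [ 452.  253. 1652.] [ 0.4556 -0.3378  0.004 ] [ 0.4589 -0.3407  0.004 ]
green [370. 155. 292.] [ 0.6382 -0.1086  0.18  ] [ 0.637  -0.1055  0.18  ]
yellow [326. 149. 297.] [ 0.6453 -0.0157  0.18  ] [ 0.6427 -0.0167  0.18  ]
red [404. 298. 366.] [ 0.3416 -0.221   0.004 ] [ 0.344  -0.2207  0.004 ]
```

```bash
python3 -c "
from bench import manip
print(manip.close_job())"
```

```text
the job is handed in; nothing more can be done
None
```

The job is handed in at about 42 s, with no verdict returned: all five chips are in the tray, the scraper is back on its pad within about 2 mm of the middle, and the green then yellow tags hang within about 1 mm of their bands; I viewed 17 pictures, over the limit of 14.

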